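# Sweep used sample tubes into the discard tray

### The arm

A 7-joint arm with a two-finger parallel gripper is mounted at the origin on a cart in front of the work surface, level with it; the furniture and walls round the work are solid. World frame = base frame: x ahead of the robot, y to its left, z up, the work surface at z = 0. Lengths are in m, angles in rad, forces in N, time in s.
With the tool pointing down it reaches from about 0.425 to 0.875 m from the base axis. Payload 9.9 kg.
Tool frame: the origin (TCP) lies midway between the tips of the shut fingers; the grasp point (between the pads) lies 19 mm behind it (r.hold_point_z is the distance from the TCP to the grasp point, in m); x points along the fingers, y is the direction in which the jaws open and shut, and the axes are right-handed (so a half turn about x gives the same grasp; the last joint's range is limited). The gripper opens to 85 mm and grips with 20 to 120 N. Pads are 22 mm wide; open, the fingers measure 114 mm over their backs; the gripper's body (76 mm by 85 mm) begins 54 mm behind the grasp point. The pads swing forward as they close: fully open they stand 13 mm farther back than shut.
Start: joints at [-1.276, 0.576, 0.025, 1.437, -0.015, 1.129, -0.057], TCP at [0.25, 0.627, 0.231] pointing down, gripper open.
Joint ranges: [-2.76, 2.76], [-0.34, 2.15], [-1.52, 1.57], [0.19, 2.46], [-1.09, 4.23], [0.17, 1.99], [-2.82, 2.82]. Speed limits (rad/s): [2.22, 2.22, 3.01, 3.01, 3.14, 3.14, 3.14].

### API

Orientations are given as a rotation vector (axis times angle).
In Python, from plant import r, get_image, camera_info, models gives the robot as it stands.
- The arm moves only by the tool jog_arm, never from a script. Its argument "rows" is a list of rows, each an object of numbers: "tx", "ty", "tz": the shift along the world's x, y, z in m; "wx", "wy", "wz": the turn, a rotation vector about the world's x, y, z in degrees. In form: [{"tx": .., "ty": .., "tz": .., "wx": .., "wy": .., "wz": ..}, ...]. A call has 1 to 12 rows; each row is the pose to reach, as a shift and turn from the pose measured when the call began; what a row does not reach only later rows make up. A row lasts 1/10 s, in which the tool goes at most 50 mm and 8.59 degrees, less where a joint would pass 70% of its speed; a pose out of reach is approached as far as the arm can. A call with a gripper value outside its range is refused whole. "jaw" is the closure, from 0 (fully open) to 1 (shut), set as the call begins (left out, the last holds). The fingers move at their own pace and stop on an object; "newtons" is the grip in N (left out, the last holds). Time passes only in rows, so rows that repeat a pose let the fingers close. It gives the time, the measured TCP pose, the force and the opening at its end, in the units of the state.
- r.observe(): the state, without advancing time (a new reading comes with each control period).
- get_image(name): name is "side" or "top" or "wrist"; returns the picture (420x560x3 uint8, red, green, blue); there is no depth.
- camera_info(name): a dict with "K" (3x3 intrinsics, pixels), "T" (4x4, takes a point from camera to world coordinates); the wrist camera has in their place "hand_eye" (4x4, takes a point from camera to tool coordinates, whose origin is the TCP and whose axes are the tool frame's). Camera axes: x right, y up, looking along -z (the intrinsics and any distortion apply to the point x, -y, -z); pixel columns grow to the right and rows downward; lengths in m; the calibration is good to about 2 mm. A picture is of the moment at which its call begins: read the wrist's pose just before it. camera_info takes no time and is no camera call.
- r.sign_off(): hands the job in, once; it reports no verdict.
Trained networks look in the newest picture that a camera, given by its name, has taken for a name from the list of things; names that differ only in an ending like _2 or _b are one class to them, and where a whole thing is asked for, a point or a joint stands for the part that bears it (a point fixed in the world has none). Each returns a list of dicts, best first, with "score" (0 to 1); they miss things now and then, are a little off and sometimes report something else, mostly with a low value. They report only what shows in the picture. A call takes as long as a camera call.
- models.masks_of(camera, thing): "mask" (420x560 bool, what is visible of it) and "bbox" ([left, top, right, bottom] in pixels, round what is visible of it).
The state is a dict: "t": time; "joint_positions": joint angles; "joint_vel": joint speeds; "tau": joint torques, N m; "eef_pos": TCP position; "tool_rot": TCP orientation; "force": force on the tool from outside, world axes, zero at the start; "ft_torque": the same for the moment, N m; "gripper_width": finger opening in m.
Only numpy, scipy, OpenCV 4.12 (cv2) and the standard library are available. Lean on these libraries where they do the work, as an engineer would, in place of code of your own. Each camera call takes 0.05 s, during which the arm holds its last target. There are 200 camera calls.

### The job

Clear the bench: with the fingertips, sweep the three empty blue-capped tubes that lie on the table through the open side of the yellow discard tray until each lies completely inside its walls. Only push them along the surface: do not pick up or lift any of them. Leave the standing red- and green-capped tubes, the jar and the carton where they are.

Things in the scene. Friction and masses are not known exactly. Their poses are not given: they have to be found in the camera images.
- discard_tray: yellow discard tray fixed to the table, open at the top and on one side (the mouth). Origin: centre of its underside; z up. Inside 180 mm wide (x -90 to 90) and 130 mm deep (y -65 at the mouth to +65 at the back wall), floor 3 mm above the table. Side and back walls 4 mm thick, 33 mm high with the rolled rim. The whole -y side is the mouth: things are swept in along +y
- tray_mouth (a point): middle of the mouth on the tray's floor: tray x 0, y -65 mm, z 3 mm; axes as the tray's. In front of it, across the full width, a thin lip slopes from the table (tray y -93 mm) up to the floor (y -65 mm), so things slide in over it
- tube_1: one of three alike empty tubes, clear with blue screw cap, LYING: 50 mm long (its x), 17 mm wide, 17 to 20 mm high, 14 to 28 g. Origin: centre of its underside; z up. It slides and does not roll. At the start they lie side by side in front of the mouth (tray y -120 to -200 mm; one each near tray x -57, 0 and 57 mm), roughly crosswise (its x within 0.4 rad of the tray's x)
- tube_1_end_a (a point): middle of one end of tube_1, 25 mm from its middle along its -x, 9 mm above its underside
- tube_1_end_b (a point): middle of the other end of tube_1, 25 mm along its +x, 9 mm above its underside
- tube_2: one of three alike empty tubes, clear with blue screw cap, LYING: 50 mm long (its x), 17 mm wide, 17 to 20 mm high, 14 to 28 g. Origin: centre of its underside; z up. It slides and does not roll. At the start they lie side by side in front of the mouth (tray y -120 to -200 mm; one each near tray x -57, 0 and 57 mm), roughly crosswise (its x within 0.4 rad of the tray's x)
- tube_2_end_a (a point): middle of one end of tube_2, 25 mm from its middle along its -x, 9 mm above its underside
- tube_2_end_b (a point): middle of the other end of tube_2, 25 mm along its +x, 9 mm above its underside
- tube_3: one of three alike empty tubes, clear with blue screw cap, LYING: 50 mm long (its x), 17 mm wide, 17 to 20 mm high, 14 to 28 g. Origin: centre of its underside; z up. It slides and does not roll. At the start they lie side by side in front of the mouth (tray y -120 to -200 mm; one each near tray x -57, 0 and 57 mm), roughly crosswise (its x within 0.4 rad of the tray's x)
- tube_3_end_a (a point): middle of one end of tube_3, 25 mm from its middle along its -x, 9 mm above its underside
- tube_3_end_b (a point): middle of the other end of tube_3, 25 mm along its +x, 9 mm above its underside
- red_cryo: small cryo tube with a red cap, a sample in use, STANDING upright and loose, 13 mm diameter, 46 mm high; origin: centre of its foot. It stands 110 to 135 mm to one side of the mouth's middle line and tips easily; leave alone
- green_cryo: small cryo tube with a green cap, a sample in use, STANDING upright and loose, 13 mm diameter, 46 mm high; origin: centre of its foot. It stands 110 to 135 mm to one side of the mouth's middle line and tips easily; leave alone
- jar: clear reagent jar with a black cap, standing, 43 mm diameter, 72 mm high; origin: centre of its foot; about 175 mm to the +x side of the mouth's middle line, near the tubes; leave alone
- slides: white and green carton, 55 x 85 x 32 mm, lying on the table (origin: centre of its underside, x along the 55 mm side); leave alone

How it is judged:
By the outcome, as a careful person would: the job done as asked, in the order asked, and still so for the second after the job is handed in, with the robot touching nothing.
It also fails if it takes over 56 s, if anything falls off the work surface, if the arm or the gripper's body presses on something with over 40 N, if the wrist force passes 120 N, or if a joint passes its speed limit or range.

## Working session

There is one attempt and no reset: what is moved stays moved. The work goes in short steps, Python scripts to look and compute and a tool call to move; the robot and the scene stay as the last step left them, time stands still between calls to the robot, and variables do not carry over. Pictures are saved under pics/ and viewed, about 8 in all and at most 12, crops included, and the job is handed in when it is done.

Besides the shell and the picture viewer there is one more tool, called after "Request:" by a JSON object that holds its "name" and its "arguments". jog_arm: Moves the arm, as the interface text tells. Its arguments: {"type":"object","properties":{"rows":{"type":"array"},"jaw":{"type":"number"},"newtons":{"type":"number"}},"required":["rows"]}

```bash
mkdir -p pics; ls; cat > h.py <<'E'
import numpy as np, cv2
from plant import r, get_image, camera_info, models
def unproj(cam,px,z=0.0):
    c=camera_info(cam);K=np.array(c["K"]);T=np.array(c["T"])
    d=np.linalg.inv(K)@np.array([px[0],px[1],1.0]); d=np.array([d[0],-d[1],-d[2]])
    d=T[:3,:3]@d;o=T[:3,3];return o+d*(z-o[2])/d[2]
E
python3 - <<'E'
from h import *
im=get_image("top");im2=get_image("side")
cv2.imwrite("pics/top0.png",im[:,:,::-1]);cv2.imwrite("pics/side0.png",im2[:,:,::-1])
print({k:np.round(v,3).tolist() if not np.isscalar(v) else v for k,v in camera_info("top").items()})
for th,z in [("discard_tray",.03),("tube_1",.009),("red_cryo",.046),("green_cryo",.046),("jar",.072),("slides",.032)]:
    for d in models.masks_of("top",th):
        if d["score"]<.3: continue
        m=d["mask"].astype(np.uint8)
        pts=cv2.findNonZero(m)
        rc=cv2.minAreaRect(pts);bx=cv2.boxPoints(rc)
        print(th,round(d["score"],2),np.round(d["bbox"]),"C",np.round(unproj("top",rc[0],z)[:2],3).tolist(),"box",[np.round(unproj("top",p,z)[:2],3).tolist() for p in bx])
s=r.observe();print(s["eef_pos"],s["tool_rot"],s["t"],s["gripper_width"])
E
```

```text
pics
{'K': [[410.399, 0.0, 280.411], [0.0, 410.399, 207.894], [0.0, 0.0, 1.0]], 'T': [[0.014, 0.999, -0.046, 0.494], [-1.0, 0.014, -0.006, -0.025], [-0.005, 0.046, 0.999, 0.979], [0.0, 0.0, 0.0, 1.0]]}
discard_tray 0.75 [175. 187. 265. 277.] C [0.482, 0.128] box [[0.542, 0.245], [0.602, 0.076], [0.422, 0.012], [0.363, 0.181]]
tube_1 0.69 [261. 180. 274. 197.] C [0.586, 0.014] box [[0.605, 0.025], [0.608, 0.016], [0.567, 0.002], [0.564, 0.011]]
tube_1 0.42 [269. 227. 279. 248.] C [0.47, -0.004] box [[0.492, 0.008], [0.495, -0.007], [0.449, -0.017], [0.446, -0.002]]
jar 0.67 [265. 201. 276. 220.] C [0.527, 0.0] box [[0.544, 0.018], [0.551, 0.004], [0.51, -0.017], [0.503, -0.003]]
jar 0.62 [277. 117. 296. 140.] C [0.715, -0.029] box [[0.741, -0.007], [0.741, -0.049], [0.69, -0.05], [0.689, -0.008]]
slides 0.79 [308. 247. 353. 291.] C [0.407, -0.134] box [[0.407, -0.08], [0.458, -0.154], [0.407, -0.188], [0.357, -0.114]]
[0.24958635 0.62711326 0.23116386] [ 0.2969841   1.55033934 -0.2973586 ] 0.4 0.08543966275026728
```

View pics/top0.png

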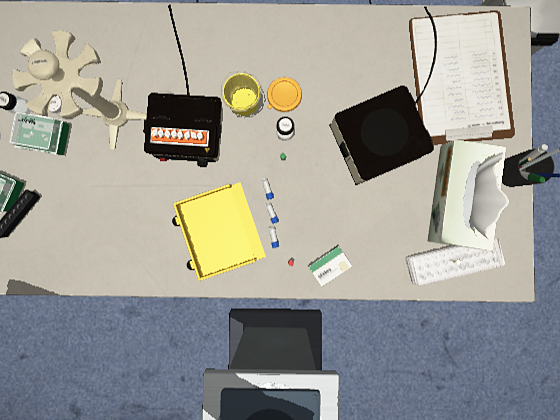

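```bash
python3 - <<'E'
from h import *
im=cv2.imread("pics/top0.png")
c=cv2.resize(im[145:285,165:305],None,fx=4.2,fy=4.2,interpolation=cv2.INTER_CUBIC)
cv2.imwrite("pics/crop0.png",c)
hsv=cv2.cvtColor(im,cv2.COLOR_BGR2HSV)
m=cv2.inRange(hsv,(20,120,80),(35,255,255));m[:165]=0;m[:,:165]=0;m[290:]=0;m[:,300:]=0
rc=cv2.minAreaRect(cv2.findNonZero(m));print("yellow",rc,[ (np.round(p,1),np.round(unproj("top",p,.0)[:2],3)) for p in cv2.boxPoints(rc)])
m=cv2.inRange(hsv,(105,120,60),(125,255,255));m[:165]=0;m[:,:240]=0;m[260:]=0;m[:,300:]=0
n,_,st,ce=cv2.connectedComponentsWithStats(m)
for s,q in zip(st[1:],ce[1:]): print("blue",s[4],q,unproj("top",q,.009)[:2].round(3))
E
```

```text
yellow ((217.36392211914062, 230.66249084472656), (81.88668060302734, 74.18141174316406), 70.90650939941406) [(array([168.9, 204.1], dtype=float32), array([0.544, 0.248])), (array([239. , 179.8], dtype=float32), array([0.605, 0.081])), (array([265.8, 257.2], dtype=float32), array([0.421, 0.014])), (array([195.7, 281.5], dtype=float32), array([0.361, 0.179]))]
blue 37 [269.2972973  195.43243243] [0.567 0.007]
blue 35 [274.25714286 219.37142857] [ 0.511 -0.005]
blue 34 [274.73529412 244.17647059] [ 0.452 -0.007]
```

View pics/crop0.png

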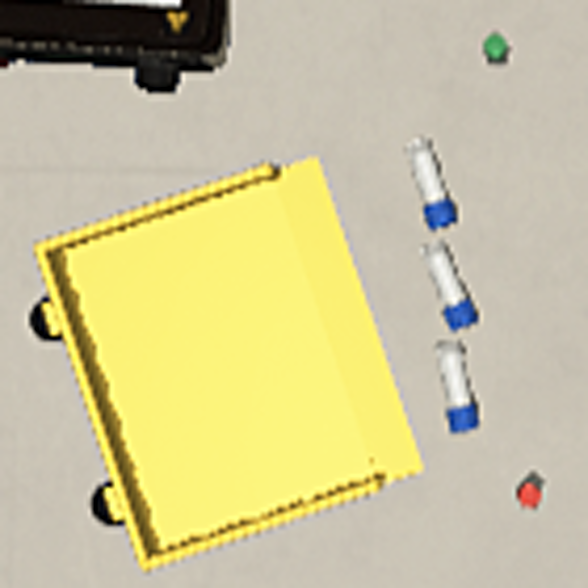

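```bash
cat >> h.py <<'E'
from scipy.spatial.transform import Rotation as R
a=unproj("top",(240.7,181.9))[:2];b=unproj("top",(265.7,256.4))[:2]
ex=(a-b)/np.linalg.norm(a-b);ey=np.array([-ex[1],ex[0]]);O=(a+b)/2+.093*ey
def tray(p): return np.array([(p[:2]-O)@ex,(p[:2]-O)@ey])*1000
def world(t): return O+ex*t[0]/1000+ey*t[1]/1000
E
python3 - <<'E'
from h import *
print("O",O,"ex",ex,np.degrees(np.arctan2(ex[1],ex[0])),"w",np.linalg.norm(a-b))
S=4.2
for n,e1,e2 in [("A",(415,142),(442,225)),("B",(432,246),(463,326)),("C",(450,345),(463,430))]:
    p,q=[tray(unproj("top",(165+e[0]/S,145+e[1]/S),.01)) for e in (e1,e2)]
    print(n,p.round(),q.round(),"mid",((p+q)/2).round(),"len",np.linalg.norm(p-q).round())
for n,e,z in [("red",(530,492),.046),("green",(496,47),.046)]: print(n,tray(unproj("top",(165+e[0]/S,145+e[1]/S),z)).round())
s=r.observe();M=R.from_rotvec(s["tool_rot"]).as_matrix();print(M.round(3),s["eef_pos"])
print("jaw yaw",np.degrees(np.arctan2(M[1,1],M[0,1])))
for t in [(0,-220),(57,-220),(-57,-220),(0,0)]: print(t,world(t).round(3))
E
```

```text
O [0.48016829 0.13311728] ex [0.94259532 0.33393721] 19.50792332980227 w 0.18769960687511664
A [  82. -148.] [  32. -147.] mid [  57. -148.] len 49.0
B [  23. -138.] [ -25. -140.] mid [  -1. -139.] len 48.0
C [ -33. -130.] [ -80. -122.] mid [ -57. -126.] len 48.0
red [-122. -146.]
green [ 112. -207.]
[[-0.     0.37   0.929]
 [-0.     0.929 -0.37 ]
 [-1.    -0.    -0.   ]] [0.24958635 0.62711326 0.23116386]
jaw yaw 68.29763860896355
(0, -220) [ 0.554 -0.074]
(57, -220) [ 0.607 -0.055]
(-57, -220) [ 0.5   -0.093]
(0, 0) [0.48  0.133]
```

View pics/side0.png

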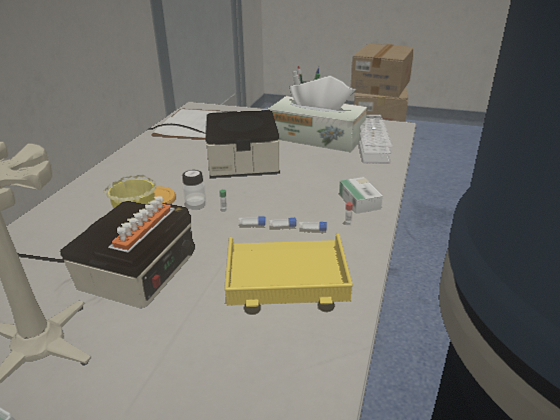

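Request:
{"name": "jog_arm", "arguments": {"rows": [{"tx":0.1,"ty":-0.22,"tz":0,"wz":-48.8},{"tx":0.2,"ty":-0.44,"tz":0,"wz":-48.8},{"tx":0.291,"ty":-0.664,"tz":0,"wz":-48.8},{"tx":0.291,"ty":-0.664,"tz":0,"wz":-48.8},{"tx":0.291,"ty":-0.664,"tz":0,"wz":-48.8},{"tx":0.291,"ty":-0.664,"tz":0,"wz":-48.8},{"tx":0.291,"ty":-0.664,"tz":0,"wz":-48.8},{"tx":0.291,"ty":-0.664,"tz":0,"wz":-48.8},{"tx":0.291,"ty":-0.664,"tz":0,"wz":-48.8},{"tx":0.291,"ty":-0.664,"tz":0,"wz":-48.8},{"tx":0.291,"ty":-0.664,"tz":0,"wz":-48.8},{"tx":0.291,"ty":-0.664,"tz":0,"wz":-48.8}], "jaw": 0.72, "newtons": 20}}

```text
schema error: expected keys tx, ty, tz, wx, wy, wz
```

Request:
{"name": "jog_arm", "arguments": {"rows": [{"tx":0.1,"ty":-0.22,"tz":0,"wx":0,"wy":0,"wz":-48.8},{"tx":0.2,"ty":-0.44,"tz":0,"wx":0,"wy":0,"wz":-48.8},{"tx":0.291,"ty":-0.664,"tz":0,"wx":0,"wy":0,"wz":-48.8},{"tx":0.291,"ty":-0.664,"tz":0,"wx":0,"wy":0,"wz":-48.8},{"tx":0.291,"ty":-0.664,"tz":0,"wx":0,"wy":0,"wz":-48.8},{"tx":0.291,"ty":-0.664,"tz":0,"wx":0,"wy":0,"wz":-48.8},{"tx":0.291,"ty":-0.664,"tz":0,"wx":0,"wy":0,"wz":-48.8},{"tx":0.291,"ty":-0.664,"tz":0,"wx":0,"wy":0,"wz":-48.8},{"tx":0.291,"ty":-0.664,"tz":0,"wx":0,"wy":0,"wz":-48.8},{"tx":0.291,"ty":-0.664,"tz":0,"wx":0,"wy":0,"wz":-48.8},{"tx":0.291,"ty":-0.664,"tz":0,"wx":0,"wy":0,"wz":-48.8},{"tx":0.291,"ty":-0.664,"tz":0,"wx":0,"wy":0,"wz":-48.8}], "jaw": 0.72, "newtons": 20}}

```text
t: 1.6
eef_pos: [0.4913, 0.0759, 0.2316]
tool_rot: [0.955, 1.351, -0.954]
force: [1.2, 0.3, 0.4]
gripper_width: 0.024
```

Request:
{"name": "jog_arm", "arguments": {"rows": [{"tx":0.049,"ty":-0.113,"tz":0,"wx":0,"wy":0,"wz":0},{"tx":0.049,"ty":-0.113,"tz":0,"wx":0,"wy":0,"wz":0},{"tx":0.049,"ty":-0.113,"tz":0,"wx":0,"wy":0,"wz":0},{"tx":0.049,"ty":-0.113,"tz":0,"wx":0,"wy":0,"wz":0},{"tx":0.049,"ty":-0.113,"tz":-0.05,"wx":0,"wy":0,"wz":0},{"tx":0.049,"ty":-0.113,"tz":-0.1,"wx":0,"wy":0,"wz":0},{"tx":0.049,"ty":-0.113,"tz":-0.14,"wx":0,"wy":0,"wz":0},{"tx":0.049,"ty":-0.113,"tz":-0.17,"wx":0,"wy":0,"wz":0},{"tx":0.049,"ty":-0.113,"tz":-0.17,"wx":0,"wy":0,"wz":0}]}}

```text
t: 2.5
eef_pos: [0.5376, -0.0358, 0.0583]
tool_rot: [0.952, 1.357, -0.957]
force: [-0.2, 0.3, 0.3]
gripper_width: 0.0239
```

```bash
python3 - <<'E'
from h import *
im=get_image("side");cv2.imwrite("pics/s1.png",cv2.resize(im[150:310,180:380,::-1],None,fx=3,fy=3))
s=r.observe();M=R.from_rotvec(s["tool_rot"]).as_matrix();print(s["eef_pos"],tray(s["eef_pos"]),np.degrees(np.arctan2(M[1,1],M[0,1])),M[:,0].round(3))
E
```

```text
[ 0.53902237 -0.03623681  0.06055256] [  -1.07804939 -179.28593942] 19.564741322637108 [-0.003  0.001 -1.   ]
```

View pics/s1.png

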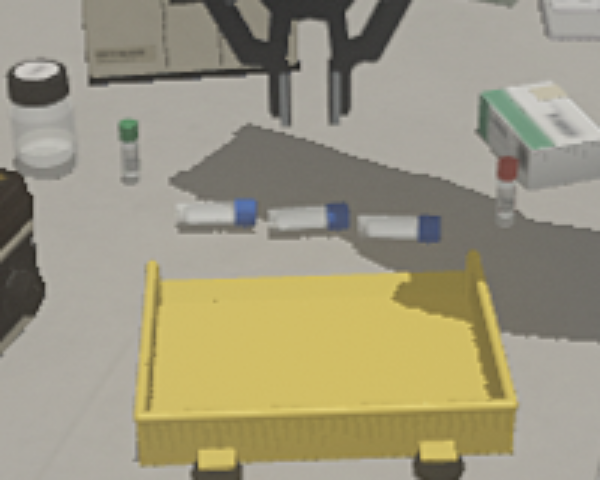

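Request:
{"name": "jog_arm", "arguments": {"rows": [{"tx":0.001,"ty":0,"tz":-0.03,"wx":0,"wy":0,"wz":0},{"tx":0.001,"ty":0,"tz":-0.053,"wx":0,"wy":0,"wz":0},{"tx":0.001,"ty":0,"tz":-0.053,"wx":0,"wy":0,"wz":0},{"tx":-0.003,"ty":0.011,"tz":-0.053,"wx":0,"wy":0,"wz":0},{"tx":-0.007,"ty":0.023,"tz":-0.053,"wx":0,"wy":0,"wz":0},{"tx":-0.011,"ty":0.034,"tz":-0.053,"wx":0,"wy":0,"wz":0},{"tx":-0.015,"ty":0.045,"tz":-0.053,"wx":0,"wy":0,"wz":0},{"tx":-0.019,"ty":0.057,"tz":-0.053,"wx":0,"wy":0,"wz":0},{"tx":-0.023,"ty":0.068,"tz":-0.053,"wx":0,"wy":0,"wz":0},{"tx":-0.027,"ty":0.079,"tz":-0.053,"wx":0,"wy":0,"wz":0},{"tx":-0.031,"ty":0.09,"tz":-0.053,"wx":0,"wy":0,"wz":0},{"tx":-0.035,"ty":0.101,"tz":-0.053,"wx":0,"wy":0,"wz":0}]}}

```text
t: 3.75
eef_pos: [0.5037, 0.0656, 0.0075]
tool_rot: [0.954, 1.355, -0.956]
force: [0.4, -1.2, -0.4]
gripper_width: 0.0245
```

```bash
python3 - <<'E'
from h import *
im=get_image("side");cv2.imwrite("pics/s2.png",cv2.resize(im[150:310,180:380,::-1],None,fx=3,fy=3))
s=r.observe();print(s["eef_pos"],tray(s["eef_pos"]),s["force"],s["t"])
E
```

```text
[0.50279949 0.06789604 0.00732383] [ -0.44773312 -69.03463429] [-1.64614025  1.68222988  0.1372656 ] 3.8
```

View pics/s2.png

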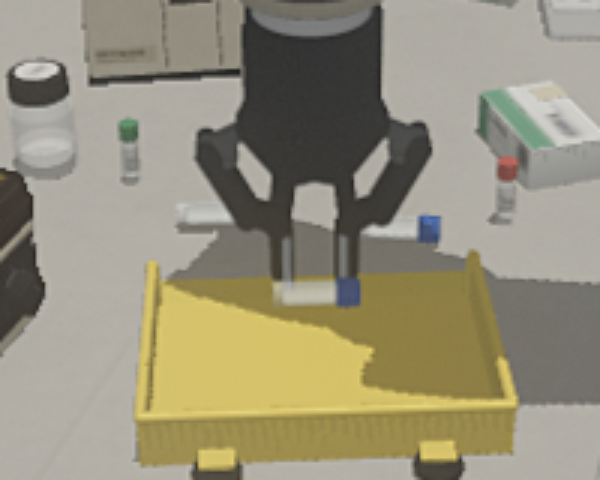

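Request:
{"name": "jog_arm", "arguments": {"rows": [{"tx":-0.004,"ty":0.011,"tz":0,"wx":0,"wy":0,"wz":0},{"tx":-0.008,"ty":0.023,"tz":0,"wx":0,"wy":0,"wz":0},{"tx":-0.012,"ty":0.035,"tz":0,"wx":0,"wy":0,"wz":0},{"tx":-0.016,"ty":0.047,"tz":0,"wx":0,"wy":0,"wz":0},{"tx":-0.02,"ty":0.058,"tz":0,"wx":0,"wy":0,"wz":0},{"tx":-0.024,"ty":0.069,"tz":0,"wx":0,"wy":0,"wz":0},{"tx":-0.028,"ty":0.079,"tz":0,"wx":0,"wy":0,"wz":0},{"tx":-0.028,"ty":0.079,"tz":0,"wx":0,"wy":0,"wz":0},{"tx":-0.024,"ty":0.069,"tz":0,"wx":0,"wy":0,"wz":0},{"tx":-0.024,"ty":0.069,"tz":0.04,"wx":0,"wy":0,"wz":0},{"tx":-0.024,"ty":0.069,"tz":0.08,"wx":0,"wy":0,"wz":0},{"tx":-0.024,"ty":0.069,"tz":0.1,"wx":0,"wy":0,"wz":0}]}}

```text
t: 5.0
eef_pos: [0.4803, 0.1349, 0.11]
tool_rot: [0.956, 1.354, -0.954]
force: [0.2, 0.1, -0.7]
gripper_width: 0.0238
```

```bash
python3 - <<'E'
from h import *
s=r.observe();p=s["eef_pos"];print(p,tray(p))
for t in [(-55,-172),(-54,-70),(-47,-25),(55,-184),(54,-80),(47,-25)]: print(t,(world(t)-p[:2]).round(3), world(t).round(3))
E
```

```text
[0.48030819 0.13489362 0.11001724] [0.72505911 1.62765848]
(-55, -172) [ 0.005 -0.182] [ 0.486 -0.047]
(-54, -70) [-0.028 -0.086] [0.453 0.049]
(-47, -25) [-0.036 -0.041] [0.444 0.094]
(55, -184) [ 0.113 -0.157] [ 0.593 -0.022]
(54, -80) [ 0.077 -0.059] [0.558 0.076]
(47, -25) [ 0.053 -0.01 ] [0.533 0.125]
```

Request:
{"name": "jog_arm", "arguments": {"rows": [{"tx":0.028,"ty":-0.039,"tz":0,"wx":0,"wy":0,"wz":0},{"tx":0.056,"ty":-0.078,"tz":0,"wx":0,"wy":0,"wz":0},{"tx":0.085,"ty":-0.118,"tz":0,"wx":0,"wy":0,"wz":0},{"tx":0.113,"ty":-0.157,"tz":0,"wx":0,"wy":0,"wz":0},{"tx":0.113,"ty":-0.157,"tz":0,"wx":0,"wy":0,"wz":0},{"tx":0.113,"ty":-0.157,"tz":0,"wx":0,"wy":0,"wz":0},{"tx":0.113,"ty":-0.157,"tz":-0.03,"wx":0,"wy":0,"wz":0},{"tx":0.113,"ty":-0.157,"tz":-0.06,"wx":0,"wy":0,"wz":0},{"tx":0.113,"ty":-0.157,"tz":-0.085,"wx":0,"wy":0,"wz":0},{"tx":0.113,"ty":-0.157,"tz":-0.102,"wx":0,"wy":0,"wz":0},{"tx":0.113,"ty":-0.157,"tz":-0.102,"wx":0,"wy":0,"wz":0}]}}

```text
t: 6.1
eef_pos: [0.591, -0.0212, 0.0059]
tool_rot: [0.954, 1.358, -0.956]
force: [0.7, -0.4, 0.3]
gripper_width: 0.0236
```

```bash
python3 - <<'E'
from h import *
s=r.observe();p=s["eef_pos"];print(p,tray(p),s["force"])
for t in [(54,-80),(47,-25)]: print(t,(world(t)-p[:2]).round(3))
E
```

```text
[ 0.59101263 -0.02122027  0.00589518] [  52.94230688 -182.49290403] [ 0.67529309 -0.35327762  0.26599977]
(54, -80) [-0.033  0.097]
(47, -25) [-0.058  0.146]
```

Request:
{"name": "jog_arm", "arguments": {"rows": [{"tx":-0.003,"ty":0.01,"tz":0.001,"wx":0,"wy":0,"wz":0},{"tx":-0.007,"ty":0.021,"tz":0.001,"wx":0,"wy":0,"wz":0},{"tx":-0.01,"ty":0.032,"tz":0.001,"wx":0,"wy":0,"wz":0},{"tx":-0.014,"ty":0.043,"tz":0.001,"wx":0,"wy":0,"wz":0},{"tx":-0.018,"ty":0.054,"tz":0.001,"wx":0,"wy":0,"wz":0},{"tx":-0.022,"ty":0.065,"tz":0.001,"wx":0,"wy":0,"wz":0},{"tx":-0.026,"ty":0.076,"tz":0.001,"wx":0,"wy":0,"wz":0},{"tx":-0.029,"ty":0.086,"tz":0.001,"wx":0,"wy":0,"wz":0},{"tx":-0.033,"ty":0.096,"tz":0.001,"wx":0,"wy":0,"wz":0},{"tx":-0.033,"ty":0.096,"tz":0.001,"wx":0,"wy":0,"wz":0}]}}

```text
t: 7.1
eef_pos: [0.5572, 0.0769, 0.0067]
tool_rot: [0.952, 1.361, -0.954]
force: [-0.4, 0.4, -0.3]
gripper_width: 0.0239
```

```bash
python3 - <<'E'
from h import *
im=get_image("side");cv2.imwrite("pics/s3.png",cv2.resize(im[150:310,180:380,::-1],None,fx=3,fy=3))
s=r.observe();p=s["eef_pos"];print(p,tray(p),s["force"])
for t in [(47,-22),(47,-32)]: print(t,(world(t)-p[:2]).round(3))
E
```

```text
[0.55767633 0.07569843 0.00681108] [ 53.88442558 -80.00555841] [-0.21459631  0.07788622  0.9184418 ]
(47, -22) [-0.026  0.052]
(47, -32) [-0.023  0.043]
```

View pics/s3.png

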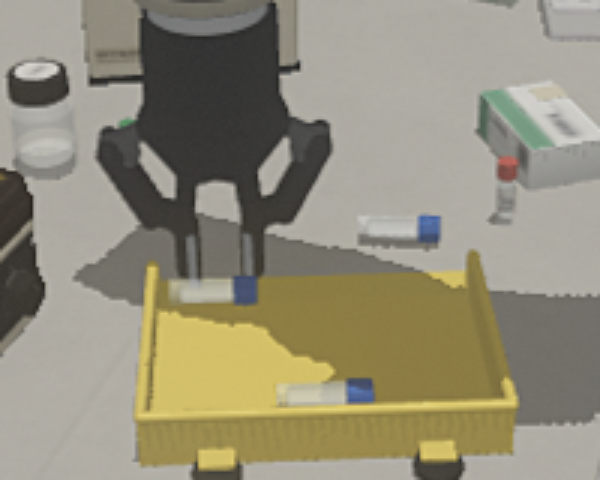

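Request:
{"name": "jog_arm", "arguments": {"rows": [{"tx":-0.005,"ty":0.01,"tz":0,"wx":0,"wy":0,"wz":0},{"tx":-0.01,"ty":0.02,"tz":0,"wx":0,"wy":0,"wz":0},{"tx":-0.015,"ty":0.03,"tz":0,"wx":0,"wy":0,"wz":0},{"tx":-0.02,"ty":0.041,"tz":0,"wx":0,"wy":0,"wz":0},{"tx":-0.026,"ty":0.052,"tz":0,"wx":0,"wy":0,"wz":0},{"tx":-0.026,"ty":0.052,"tz":0,"wx":0,"wy":0,"wz":0},{"tx":-0.023,"ty":0.043,"tz":0,"wx":0,"wy":0,"wz":0},{"tx":-0.023,"ty":0.043,"tz":0.02,"wx":0,"wy":0,"wz":0},{"tx":-0.023,"ty":0.043,"tz":0.06,"wx":0,"wy":0,"wz":0},{"tx":-0.023,"ty":0.043,"tz":0.1,"wx":0,"wy":0,"wz":0},{"tx":-0.023,"ty":0.043,"tz":0.1,"wx":0,"wy":0,"wz":0}]}}

```text
t: 8.25
eef_pos: [0.538, 0.117, 0.1115]
tool_rot: [0.958, 1.353, -0.951]
force: [-0.2, 0.8, -1.2]
gripper_width: 0.0241
```

```bash
python3 - <<'E'
from h import *
s=r.observe();p=s["eef_pos"];print(p,tray(p),s["force"])
for t in [(-55,-168)]: print(t,(world(t)-p[:2]).round(3))
E
```

```text
[0.53797779 0.1169655  0.111498  ] [ 49.09728433 -34.52932975] [-0.17715021  0.79740647 -1.17680362]
(-55, -168) [-0.054 -0.161]
```

Request:
{"name": "jog_arm", "arguments": {"rows": [{"tx":-0.013,"ty":-0.04,"tz":0,"wx":0,"wy":0,"wz":0},{"tx":-0.026,"ty":-0.08,"tz":0,"wx":0,"wy":0,"wz":0},{"tx":-0.039,"ty":-0.12,"tz":0,"wx":0,"wy":0,"wz":0},{"tx":-0.052,"ty":-0.16,"tz":0,"wx":0,"wy":0,"wz":0},{"tx":-0.052,"ty":-0.16,"tz":0,"wx":0,"wy":0,"wz":0},{"tx":-0.052,"ty":-0.16,"tz":0,"wx":0,"wy":0,"wz":0},{"tx":-0.052,"ty":-0.16,"tz":-0.03,"wx":0,"wy":0,"wz":0},{"tx":-0.052,"ty":-0.16,"tz":-0.06,"wx":0,"wy":0,"wz":0},{"tx":-0.052,"ty":-0.16,"tz":-0.085,"wx":0,"wy":0,"wz":0},{"tx":-0.052,"ty":-0.16,"tz":-0.104,"wx":0,"wy":0,"wz":0},{"tx":-0.052,"ty":-0.16,"tz":-0.104,"wx":0,"wy":0,"wz":0}]}}

```text
t: 9.35
eef_pos: [0.4851, -0.0422, 0.0053]
tool_rot: [0.956, 1.356, -0.952]
force: [0.1, 0.5, -0.2]
gripper_width: 0.0239
```

```bash
python3 - <<'E'
from h import *
im=get_image("side");cv2.imwrite("pics/s4.png",cv2.resize(im[150:310,180:380,::-1],None,fx=3,fy=3))
s=r.observe();p=s["eef_pos"];print(p,tray(p),s["force"])
for t in [(-55,-140),(-54,-80),(-47,-22),(-47,-32)]: print(t,(world(t)-p[:2]).round(3))
E
```

```text
[ 0.48561458 -0.04243107  0.00659549] [ -53.48847602 -167.28976782] [ 0.67938198 -1.0365357   0.13678198]
(-55, -140) [-0.011  0.025]
(-54, -80) [-0.03   0.082]
(-47, -22) [-0.042  0.139]
(-47, -32) [-0.039  0.13 ]
```

View pics/s4.png

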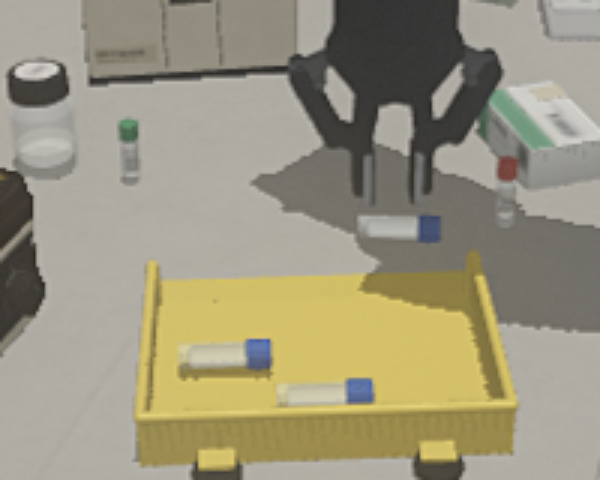

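Request:
{"name": "jog_arm", "arguments": {"rows": [{"tx":-0.005,"ty":0.01,"tz":0,"wx":0,"wy":0,"wz":0},{"tx":-0.01,"ty":0.02,"tz":0,"wx":0,"wy":0,"wz":0},{"tx":-0.013,"ty":0.031,"tz":0,"wx":0,"wy":0,"wz":0},{"tx":-0.016,"ty":0.042,"tz":0,"wx":0,"wy":0,"wz":0},{"tx":-0.02,"ty":0.053,"tz":0,"wx":0,"wy":0,"wz":0},{"tx":-0.024,"ty":0.064,"tz":0,"wx":0,"wy":0,"wz":0},{"tx":-0.027,"ty":0.074,"tz":0,"wx":0,"wy":0,"wz":0},{"tx":-0.03,"ty":0.082,"tz":0,"wx":0,"wy":0,"wz":0},{"tx":-0.03,"ty":0.082,"tz":0,"wx":0,"wy":0,"wz":0}]}}

```text
t: 10.3
eef_pos: [0.4551, 0.041, 0.0065]
tool_rot: [0.956, 1.357, -0.951]
force: [0.1, -0.2, 0.2]
gripper_width: 0.0238
```

```bash
python3 - <<'E'
from h import *
im=get_image("side");cv2.imwrite("pics/s5.png",cv2.resize(im[150:310,180:380,::-1],None,fx=3,fy=3))
s=r.observe();p=s["eef_pos"];print(p,tray(p),s["force"])
for t in [(-47,-22),(-47,-32)]: print(t,(world(t)-p[:2]).round(3))
E
```

```text
[0.45538593 0.04011715 0.00655204] [-54.41593887 -79.38573546] [ 0.18440107  0.14915234 -0.66675722]
(-47, -22) [-0.012  0.057]
(-47, -32) [-0.009  0.047]
```

View pics/s5.png

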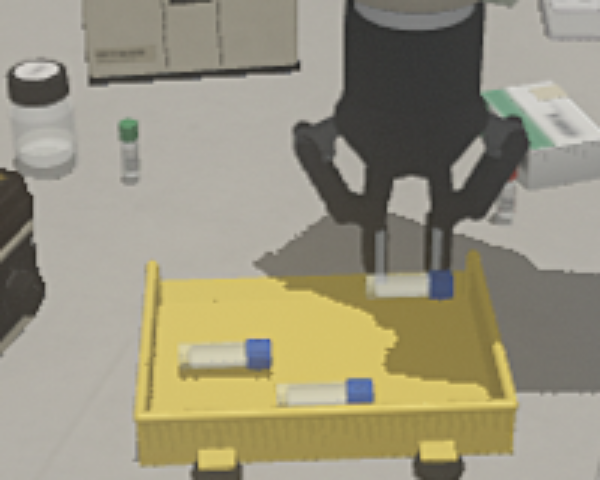

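Request:
{"name": "jog_arm", "arguments": {"rows": [{"tx":-0.002,"ty":0.011,"tz":0,"wx":0,"wy":0,"wz":0},{"tx":-0.004,"ty":0.022,"tz":0,"wx":0,"wy":0,"wz":0},{"tx":-0.007,"ty":0.034,"tz":0,"wx":0,"wy":0,"wz":0},{"tx":-0.01,"ty":0.046,"tz":0,"wx":0,"wy":0,"wz":0},{"tx":-0.012,"ty":0.057,"tz":0,"wx":0,"wy":0,"wz":0},{"tx":-0.012,"ty":0.057,"tz":0,"wx":0,"wy":0,"wz":0},{"tx":-0.009,"ty":0.047,"tz":0,"wx":0,"wy":0,"wz":0},{"tx":-0.009,"ty":0.047,"tz":0.02,"wx":0,"wy":0,"wz":0},{"tx":-0.009,"ty":0.047,"tz":0.06,"wx":0,"wy":0,"wz":0},{"tx":-0.009,"ty":0.047,"tz":0.1,"wx":0,"wy":0,"wz":0},{"tx":-0.009,"ty":0.047,"tz":0.14,"wx":0,"wy":0,"wz":0},{"tx":-0.009,"ty":0.047,"tz":0.18,"wx":0,"wy":0,"wz":0}]}}

```text
t: 11.55
eef_pos: [0.4463, 0.0852, 0.1883]
tool_rot: [0.957, 1.354, -0.953]
force: [0.6, 1.0, -0.8]
gripper_width: 0.0241
```

Request:
{"name": "jog_arm", "arguments": {"rows": [{"tx":0.012,"ty":0.048,"tz":0.02,"wx":0,"wy":0,"wz":0},{"tx":0.025,"ty":0.096,"tz":0.02,"wx":0,"wy":0,"wz":0},{"tx":0.03,"ty":0.14,"tz":0.02,"wx":0,"wy":0,"wz":0},{"tx":0.03,"ty":0.18,"tz":0.02,"wx":0,"wy":0,"wz":0},{"tx":0.03,"ty":0.22,"tz":0.02,"wx":0,"wy":0,"wz":0},{"tx":0.03,"ty":0.26,"tz":0.02,"wx":0,"wy":0,"wz":0},{"tx":0.03,"ty":0.26,"tz":0.02,"wx":0,"wy":0,"wz":0}]}}

```text
t: 12.25
eef_pos: [0.4758, 0.3501, 0.2073]
tool_rot: [0.953, 1.358, -0.949]
force: [-0.3, -0.3, -0.7]
gripper_width: 0.0238
```

```bash
python3 - <<'E'
from h import *
im=get_image("top");im2=get_image("side")
A=cv2.resize(im[145:285,165:305,::-1],None,fx=2.8,fy=2.8,interpolation=cv2.INTER_CUBIC);B=cv2.resize(im2[150:310,180:380,::-1],None,fx=2,fy=2.45)
cv2.imwrite("pics/end.png",np.hstack([A,B[:392]]))
for th in ["tube_1","discard_tray"]:
  for d in models.masks_of("top",th):
    if d["score"]<.3: continue
    rc=cv2.minAreaRect(cv2.findNonZero(d["mask"].astype(np.uint8)))
    print(th,round(d["score"],2),[tray(unproj("top",p,.012)).round().tolist() for p in cv2.boxPoints(rc)])
s=r.observe();print(s["t"],s["eef_pos"],s["force"])
E
```

```text
tube_1 0.49 [[23.0, 46.0], [24.0, 29.0], [-25.0, 27.0], [-26.0, 44.0]]
tube_1 0.47 [[-24.0, 5.0], [-24.0, -6.0], [-68.0, -6.0], [-68.0, 5.0]]
discard_tray 0.67 [[98.0, 92.0], [100.0, -92.0], [-94.0, -94.0], [-96.0, 88.0]]
12.45 [0.47719418 0.34277406 0.20826194] [ 1.00868694 -0.32342794 -0.12131695]
```

View pics/end.png

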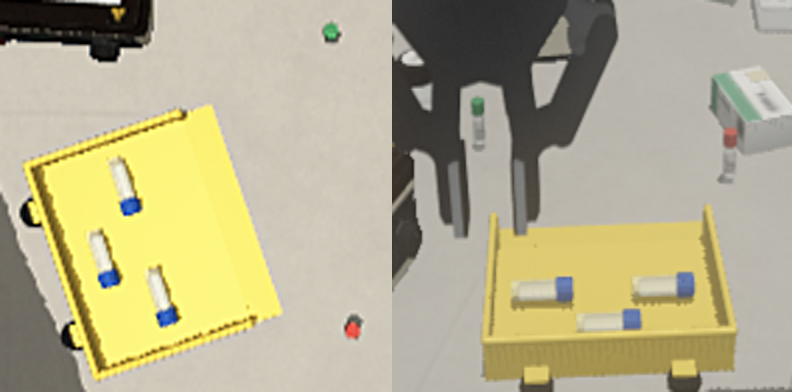

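All three tubes lie well inside the tray, flat and clear of the mouth. Both cryo tubes stand at their original pixels and the arm is clear.

```bash
python3 -c "
from plant import r
print(r.sign_off())"
```

```text
the job is handed in; nothing more can be done
None
```

I pushed the three blue-capped tubes one at a time over the lip into the discard tray with the partly closed fingertips. I did no gripping or lifting, then moved the arm away and handed the job in at about 12.5 s.

- **Tubes:** The last top and side pictures show all three lying flat inside the walls. The network found only two of the three in the last top picture. It measured them at tray y 27 to 46 mm and -6 to 5 mm (mouth at -65 mm). The third, near tray x +47 mm, I confirmed by eye in both pictures.
- **Things to leave alone:** The red and green cryo tubes still stand where they were, and the carton looks unmoved. The jar was outside the final crops and last seen unmoved while I swept the third tube; the arm did not go near it afterwards.
- **Forces:** The readings I took stayed under about 3 N.

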